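# Zero the coating probe, then hold it on the ringed spot

## Task

Take the coating-thickness probe out of its block and zero it on the bare steel zero plate: stand it upright on the plate with its sprung nose pressed lightly, part of the way in, for about a second. Then measure the sloping blue panel: set the nose inside the white ring with the probe square to the panel's face, again pressed lightly so that the nose is part of the way in but not at its stop, and finish while holding it there. Do not press hard, do not shift the panel or the plate, and leave the other things on the bench where they are.

Things in the scene. Friction and masses are not known exactly. Their poses are not given: they have to be found in the camera images.
- probe: cordless coating-thickness probe, a round pen 132 mm long, about 130 g, upright in its block at first. Origin: end of its nose when fully out; z runs from nose to tail. Along z in mm: steel nose, 8 diameter, round end (0 to 12); aluminium barrel 15 diameter (12 to 50); lime green collar 26 diameter (50 to 56); black grip 18 diameter (56 to 132), the part to hold
- probe_tip (a point): the very end of the probe's nose; it moves with the nose
- probe_nose (a joint): how far the sprung nose is pushed into the probe, in m: 0 fully out, 0.008 at its stop. The spring needs about 0.7 N per mm (5.6 N at the stop)
- stand: grey block 70 x 70 x 60 mm high (foot 76 square), fixed. Origin: centre of its underside. In the middle of its top a vertical hole, 18 mm diameter, 53 deep; the probe's collar rests on the top and its nose hangs 10 mm above the bench, so it must be raised 52 mm to come clear
- zero_plate: the zero plate: bare shiny steel disc, 50 mm diameter x 8 mm high, lying loose and flat on the bench. Origin: centre of its underside; its top is 8 mm above
- stage: black tilting specimen stage, fixed: base 130 x 124 x 12 mm, two side cheeks up to 74 mm high at its own y = +-52 mm, clamp knob on the +y side. Origin: centre of its underside. It carries the panel on a clamped hinge whose axis runs along the stage's own y, 54 mm above the bench
- panel: blue coated panel, 96 (x) x 72 (y) mm, clipped at its +x corners to the stage's tilting table; it slopes down to the stage's own -x side (roughly facing the robot) by 0.15 to 0.4 rad. Origin: on the hinge axis, mid-width, 8 mm under the coated face; z is the normal of the face. The hinge is clamped and stays put under a light push
- spot (a point): the marked spot: centre of a white painted ring (inside diameter 20 mm, outside 25) on the blue coated face of the panel. Its axes are those of the panel: z points out of the face, square to it
- mount_a: mounted specimen A: dark red resin disc, 38 diameter x 16 high, brass rectangle in its top; a bystander. Origin: centre of its underside
- mount_b: mounted specimen B: dark red resin disc, 38 diameter x 16 high, copper dot in its top; a bystander. Origin: centre of its underside
- petri: closed glass petri dish, 92 diameter x 19 high; a bystander. Origin: centre of its underside
- oil_bottle: small amber oil bottle with black cap, 32 diameter x 75 high; a bystander. Origin: centre of its underside
- slide_box: closed blue box for slides, 87 x 102 x 35 high; a bystander. Origin: centre of its underside
- tweezers: steel tweezers lying flat, 130 long (along their own x), 20 wide, 9 high; a bystander. Origin: under their middle
- glasses: folded safety glasses with lime green frame standing on their lower edge, 40 x 150 (along their own y) x 43 high; a bystander. Origin: under their middle

How it is judged:
On the way:
1. the probe is zeroed: held upright (within 0.12 rad), its nose pressed part of the way in (0.8 to 7.4 mm) on the top of the zero plate for 0.8 s (contact force between probe and zero_plate above 0.4 N and contact force between the fingers and probe above 2 N and angle between probe's own z axis and vertical below 0.12 rad and horizontal distance between probe_tip and zero_plate below 0.025 m and height (world z) of probe_tip above 0.004 m and value of joint probe_nose between 0.0008 and 0.0074 m), for 0.8 s.
At the end, for the whole second after the job is handed in: The gripper holds the probe: nose end within 6 mm of the ring's centre on the panel, axis within 0.12 rad of square to the face, nose in 0.8 to 7.4 mm, 0.4 to 7 N on the panel, robot not touching stage or panel, spot moved under 6 mm, zero plate under 30 mm (distance between probe_tip and spot below 0.006 m and angle between the z axis of probe and the z axis of spot, either way round below 0.12 rad and value of joint probe_nose between 0.0008 and 0.0074 m and contact force between probe and panel between 0.4 and 7 N and contact force between the fingers and probe above 2 N and contact force between the arm and stage below 0.3 N and distance of spot from where it was at the start of the episode below 0.006 m and distance of zero_plate from where it was at the start of the episode below 0.03 m); the arm keeps its last pose, push and grip.
It fails at once if the probe or the robot presses on the panel or on the zero plate with more than 15 N (contact force between any of probe, the arm and panel above 15 N or contact force between any of probe, the arm and zero_plate above 15 N).
It fails at once if a bystander is moved by more than 30 mm (distance of any of mount_a, mount_b, petri, oil_bottle, slide_box, tweezers, glasses from where it was at the start of the episode above 0.03 m).
It also fails if it takes over 51 s, if anything falls off the work surface, if the arm or the gripper's body presses on something with over 40 N, if the wrist force passes 120 N, or if a joint passes its speed limit or range.

## Robot

A 6-joint arm with a two-finger parallel gripper is mounted at the origin on the work surface. World frame = base frame: x ahead of the robot, y to its left, z up, the work surface at z = 0. Lengths are in m, angles in rad, forces in N, time in s.
With the tool pointing down it reaches from about 0.375 to 0.9 m from the base axis. Payload 3.1 kg.
Tool frame: the origin (TCP) lies between the finger pads; the fingertips stand 25 mm ahead of it and the grasp point (between the pads) lies 6 mm ahead of it; z points along the fingers, y is the line along which they close (so a half turn about z gives the same grasp; the last joint's range is limited). The gripper opens to 85 mm and grips with 20 to 120 N. Pads are 22 mm wide; open, the fingers measure 114 mm over their backs; the gripper's body (76 mm by 85 mm) begins 54 mm behind the grasp point. The pads swing forward as they close: fully open they stand 13 mm farther back than shut.
Start: joints at [-1.403, 0.527, 1.433, -0, 1.181, -0.178], TCP at [0.212, -0.588, 0.256] pointing down, gripper open.
Joint ranges: [-3.08, 3.08], [-0.75, 2.2], [0.22, 2.44], [-1.43, 4.57], [0, 2.65], [-2.85, 2.85]. Speed limits (rad/s): [2.79, 2.79, 3.14, 3.14, 3.14, 3.14].

## Interface

Orientations are given as [roll, pitch, yaw] about the fixed x, y, z axes, in that order (R = Rz(yaw) Ry(pitch) Rx(roll)).
In Python, from cell import r gives the robot as it stands.
- The arm moves only by the tool drive_tool, never from a script. Its argument "series" is a list of rows, each a list of 7 numbers: the opening, from 0 (shut) to 1 (fully open), then the shift along the world's x, y, z in mm, then the turn, a rotation vector about the world's x, y, z in degrees. In form: [[jaw, dx, dy, dz, ax, ay, az], ...]. A call has 1 to 8 rows; each row shifts and turns the commanded pose from where the row before left it; what a row does not reach is not made up. A row lasts 1/12 s, in which the tool goes at most 41.7 mm and 7.16 degrees, less where a joint would pass 70% of its speed; a pose out of reach is approached as far as the arm can. A call is refused whole if a number of a shift passes 41.7 or a number of a turn 7.16, either way. A call with a gripper value outside its range is refused whole. The fingers move at their own pace and stop on an object; "squeeze" is the grip in N (left out, the last holds). Time passes only in rows, so rows that do not move let the fingers close. It gives the time, the measured TCP pose, the force, the opening and the grip force at its end, in the units of the state.
- r.observe(): the state, without advancing time (a new reading comes with each control period).
- r.read_camera(name): name is "side" or "top"; returns the picture (480x640x3 uint8, red, green, blue); there is no depth.
- r.calibration(name): a dict with "fx", "fy", "cx", "cy" (pixels), "dist" ([k1, k2, p1, p2, k3] as OpenCV has them; the pictures are not rectified), "eye" and "attitude" of the camera in the world. Camera axes: x right, y down, z forward; pixel columns grow to the right and rows downward; lengths in m; the calibration is good to about 2 mm. A picture is of the moment at which its call begins. calibration takes no time and is no camera call.
- r.sign_off(): hands the job in; it is judged then, once.
The state is a dict: "time": time; "joint_positions": joint angles; "joint_vel": joint speeds; "tau": joint torques, N m; "tcp_pos": TCP position; "orientation": TCP orientation; "ft_force": force on the tool from outside, world axes, zero at the start; "ft_torque": the same for the moment, N m; "gripper_width": opening from 0.0 (shut) to 1.0 (fully open); "gripper_force": force on a finger pad.
Only numpy, scipy, OpenCV 4.12 (cv2) and the standard library are available. Lean on these libraries where they do the work, as an engineer would, in place of code of your own. Each camera call takes 0.05 s, during which the arm holds its last target. There are 200 camera calls.

## Working session

There is one attempt and no reset: what is moved stays moved. The work goes in short steps, Python scripts to look and compute and a tool call to move; the robot and the scene stay as the last step left them, time stands still between calls to the robot, and variables do not carry over. Pictures are saved under pics/ and viewed, at most 10 in all, crops included, and the job is handed in when it is done.

Besides the shell and the picture viewer there is one more tool, called as name(argument=value, ...), one argument or row to a line, values as JSON. drive_tool: Moves the arm, as the interface text tells. Its arguments: {"type":"object","properties":{"series":{"type":"array"},"squeeze":{"type":"number"}},"required":["series"]}

```bash
mkdir -p pics
python3 - <<'E'
from cell import r
import cv2
for n in("side","top"):
    c=r.calibration(n);print(n,c)
    cv2.imwrite(f"pics/{n}0.png",r.read_camera(n)[:,:,::-1])
print(r.observe())
E
```

```text
side {'fx': 445.6743315430918, 'fy': 445.6743315430918, 'cx': 324.6768837049744, 'cy': 235.32219574466524, 'dist': array([-0.0167254,  0.       ,  0.       ,  0.       ,  0.       ]), 'eye': array([-0.0755316 , -0.86135202,  0.77341364]), 'attitude': array([-2.15193276,  0.00297559, -0.64834661])}
top {'fx': 466.71062006810706, 'fy': 466.71062006810706, 'cx': 321.0210930044731, 'cy': 240.1511759019233, 'dist': array([-0.03366281,  0.        ,  0.        ,  0.        ,  0.        ]), 'eye': array([0.41382656, 0.01740439, 1.13391419]), 'attitude': array([-2.9888248 , -0.01248414, -1.59553893])}
{'time': 0.1, 'joint_positions': array([-1.40250676e+00,  5.28390400e-01,  1.43378012e+00, -1.19766033e-05,
        1.18141224e+00, -1.78536717e-01]), 'joint_vel': array([-0.00031864, -0.00253538, -0.00268136,  0.00062125, -0.00064062,
        0.00122449]), 'tau': array([-7.16442573e-04, -4.43303776e+01, -1.78586841e+01, -2.44229150e-04,
        3.88427390e-03, -4.29304208e-06]), 'tcp_pos': array([ 0.21234757, -0.58718117,  0.25541897]), 'orientation': array([-3.13963221e+00, -3.42528306e-04,  3.46830501e-01]), 'ft_force': array([-0.08259032, -0.55311919,  0.14739751]), 'ft_torque': array([0.03388524, 0.01836268, 0.0144425 ]), 'gripper_force': 0.0, 'gripper_width': 0.9992750780834219}
```

View pics/top0.png

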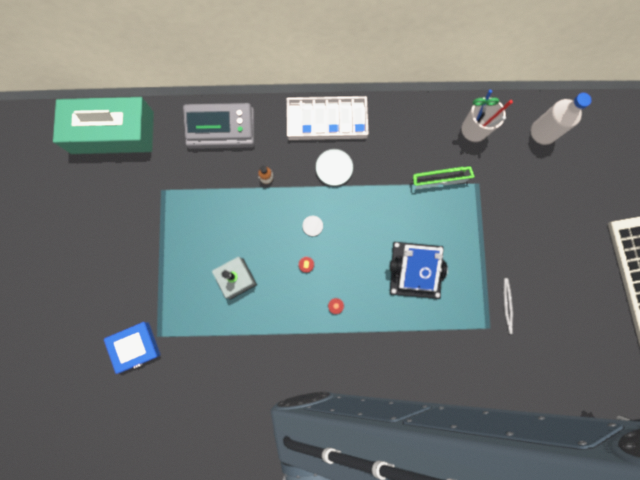

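View pics/side0.png

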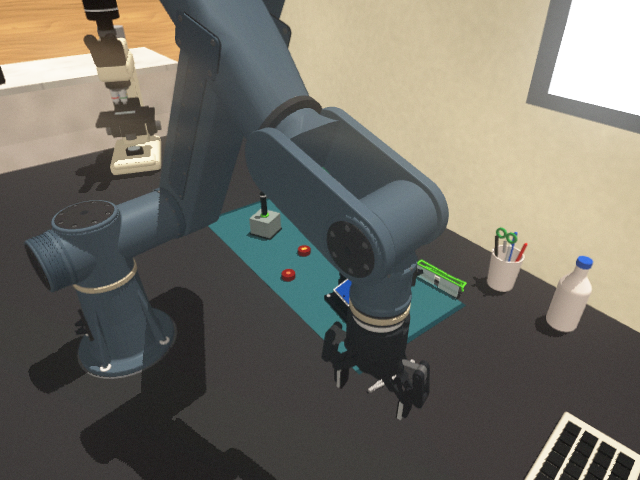

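The top view shows the stand at about (234,278) with the probe's tail at about (228,274). The zero plate is at (313,226), the mounts at (306,265) and (336,306), and the stage at (417,270) with its ring at (425,272). In the side view the arm hides part of the stage; the probe is at (264,205).

```bash
cat > h.py <<'E'
import numpy as np, cv2
from scipy.spatial.transform import Rotation as Ro
def cam(c):
    R=Ro.from_euler('xyz',c['attitude']).as_matrix()
    K=np.array([[c['fx'],0,c['cx']],[0,c['fy'],c['cy']],[0,0,1]])
    return R,K,c['dist'],np.array(c['eye'])
def proj(c,P):
    R,K,d,e=cam(c); rv=cv2.Rodrigues(R.T)[0]
    return cv2.projectPoints(np.atleast_2d(np.float64(P)),rv,-R.T@e,K,d)[0][:,0]
def ray(c,uv):
    R,K,d,e=cam(c); p=cv2.undistortPoints(np.float64(uv).reshape(-1,1,2),K,d)[:,0]
    v=np.c_[p,np.ones(len(p))]@R.T
    return e,v/np.linalg.norm(v,axis=1)[:,None]
def onz(c,uv,z):
    e,v=ray(c,uv); return e+v*((z-e[2])/v[:,2])[:,None]
E
python3 - <<'E'
from cell import r
from h import *
c=r.calibration("top")
for n,uv,z in [("plate",(313,226),.008),("ma",(306,265),.016),("mb",(336,306),.016),("ring",(425,272),.06),("tail",(228,274),.142),("petri",(334,167),.019),("glasses",(443,177),.02),("tweez",(508,306),.005)]:
    print(n,onz(c,uv,z)[0].round(4))
t=cv2.imread("pics/top0.png");s=cv2.imread("pics/side0.png")
def cr(i,u,v,w,k): return cv2.resize(i[v-w:v+w,u-w:u+w],(k,k),interpolation=cv2.INTER_CUBIC)
g=np.zeros((600,800,3),np.uint8)
g[:400,:400]=cr(t,418,270,32,400);g[:400,400:]=cr(t,232,276,25,400)
g[400:,:200]=cr(t,313,226,20,200);g[400:,200:400]=cr(s,264,215,30,200)
g[400:,400:600]=cr(t,320,285,30,200)
cv2.imwrite("pics/crop0.png",g)
E
```

```text
plate [0.6223 0.0179 0.008 ]
ma [0.526  0.0368 0.016 ]
mb [ 0.4266 -0.0325  0.016 ]
ring [ 0.4987 -0.2389  0.06  ]
tail [0.498  0.2007 0.142 ]
petri [ 0.7679 -0.0375  0.019 ]
glasses [ 0.7366 -0.3074  0.02  ]
tweez [ 0.4156 -0.4498  0.005 ]
```

View pics/crop0.png

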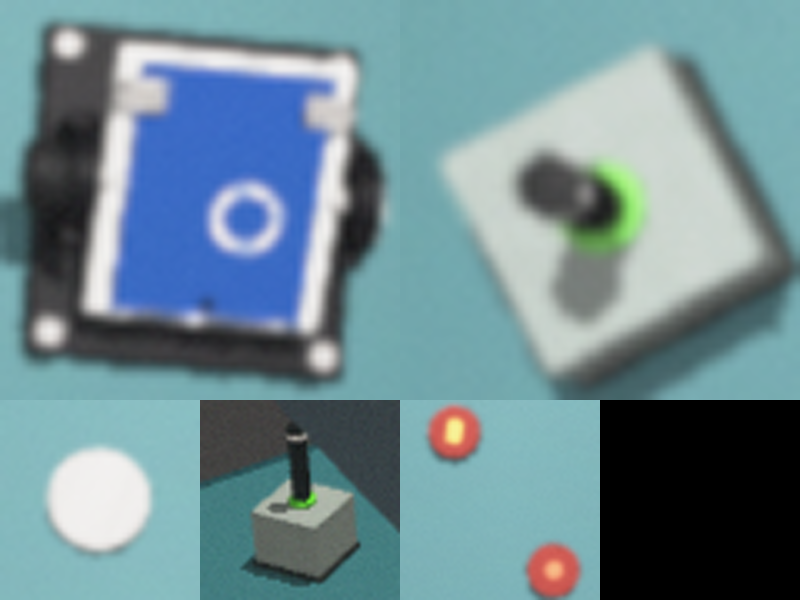

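Run:
```python
from cell import r
from h import *
t=r.calibration("top");s=r.calibration("side")
def tri(a,b):
    e1,v1=ray(t,a);e2,v2=ray(s,b);v1=v1[0];v2=v2[0]
    k=np.linalg.lstsq(np.c_[v1,-v2],e2-e1,rcond=None)[0]
    p,q=e1+k[0]*v1,e2+k[1]*v2
    return ((p+q)/2).round(4),round(1e3*np.linalg.norm(p-q),1)
print("tail",tri((225.1,273.5),(263.1,193.4)),onz(t,(225.1,273.5),.142)[0])
print("collar",tri((232.6,276.9),(264.9,215)),onz(t,(232.6,276.9),.066)[0])
# stand top corners crop -> px
q=np.array([(655,48),(785,262),(555,378),(442,160)],float);q=(q-[400,0])/8+[207,251]
p=onz(t,q,.06);print(p.round(4),p.mean(0))
print("sizes",np.linalg.norm(p-np.roll(p,1,0),axis=1))
print("plate",onz(t,(293+100/5,206+(500-400)/5),.008))
```

```text
tail (array([0.4988, 0.2078, 0.1386]), np.float64(1.5)) [0.49917866 0.20681927 0.142     ]
collar (array([0.4969, 0.2048, 0.0646]), np.float64(1.7)) [0.49754578 0.20414979 0.066     ]
[[0.5437 0.1908 0.06  ]
 [0.4811 0.1535 0.06  ]
 [0.4496 0.2193 0.06  ]
 [0.5127 0.2521 0.06  ]] [0.49676987 0.20393538 0.06      ]
sizes [0.06868622 0.07289267 0.0729348  0.07113117]
plate [[0.62234019 0.01785896 0.008     ]]
```

drive_tool(
  series=[
    [1, 34, 41, 0, 0, 0, 0],
    [1, 34, 41, 0, 0, 0, 0],
    [1, 34, 41, 0, 0, 0, 0],
    [1, 34, 41, 0, 0, 0, 0],
    [1, 34, 41, 0, 0, 0, 0],
    [1, 34, 41, 0, 0, 0, 0],
    [1, 34, 41, 0, 0, 0, 0],
    [1, 4, 40, 0, 0, 0, 0],
  ],
  squeeze=40,
)

```text
time: 0.77
tcp_pos: [0.4063, -0.3234, 0.2565]
orientation: [3.137, -0.003, 0.348]
ft_force: [0.6, -0.1, 0.6]
gripper_width: 0.997
gripper_force: 0.0
```

drive_tool(
  series=[
    [1, 4, 40, 0, 0, 0, 0],
    [1, 4, 40, 0, 0, 0, 0],
    [1, 4, 40, 0, 0, 0, 0],
    [1, 4, 40, 0, 0, 0, 0],
    [1, 4, 40, 0, 0, 0, 0],
    [1, 4, 40, 0, 0, 0, 0],
    [1, 4, 40, 0, 0, 0, 0],
    [1, 4, 40, 0, 0, 0, 0],
  ],
)

```text
time: 1.43
tcp_pos: [0.4342, -0.0013, 0.2562]
orientation: [-3.141, 0.0, 0.346]
ft_force: [0.8, 0.9, 0.5]
gripper_width: 1.002
gripper_force: 0.0
```

drive_tool(
  series=[
    [1, 4, 40, 0, 0, 0, 0],
    [1, 4, 40, 0, 0, 0, 0],
    [1, 4, 40, 0, 0, 0, 0],
    [1, 0, 0, 0, 0, 0, 0],
    [1, 0, 0, 0, 0, 0, 0],
  ],
)

```text
time: 1.85
tcp_pos: [0.4461, 0.1188, 0.256]
orientation: [-3.142, 0.001, 0.352]
ft_force: [0.1, -0.8, -0.3]
gripper_width: 0.999
gripper_force: 0.0
```

drive_tool(
  series=[
    [1, 17, 28.5, 0, 0, 0, 0],
    [1, 17, 28.5, 0, 0, 0, 0],
    [1, 18, 28.5, 0, 0, 0, 0],
    [1, 0, 0, 0, 0, 0, 0],
    [1, 0, 0, 0, 0, 0, 0],
  ],
)

```text
time: 2.27
tcp_pos: [0.4993, 0.2016, 0.2558]
orientation: [3.141, 0.001, 0.347]
ft_force: [0.5, -0.1, -0.7]
gripper_width: 0.999
gripper_force: 0.0
```

Run:
```python
from cell import r
from h import *
o=r.observe();print(o['tcp_pos'],o['orientation'],o['time'])
t=r.read_camera("top")[:,:,::-1];s=r.read_camera("side")[:,:,::-1]
cv2.imwrite("pics/top1.png",t);cv2.imwrite("pics/side1.png",s)
p=proj(r.calibration("side"),[.5,-.24,.06])[0].astype(int);print(p)
def cr(i,u,v,w,h,k): return cv2.resize(i[v-h:v+h,u-w:u+w],None,fx=k,fy=k,interpolation=cv2.INTER_CUBIC)
a=cr(s,p[0],p[1],50,50,8)[:600]
b=cr(t,418,270,40,40,5); d=cr(s,264,205,40,40,2.5)
g=np.zeros((600,800,3),np.uint8);g[:,:400]=cr(s,p[0],p[1],33,50,6)[:600,:400] if 0 else 0
a=cr(s,p[0],p[1],50,50,5)
g[:500,:500]=a; g[:200,500:700]=cv2.resize(cr(t,240,270,50,50,2),(200,200)); g[200:500,500:800]=cr(s,270,200,50,50,3)
cv2.imwrite("pics/crop1.png",g)
```

```text
[0.49932249 0.20156998 0.25580542] [3.14108707e+00 7.88342451e-04 3.46988288e-01] 2.2667
[359 289]
```

View pics/crop1.png

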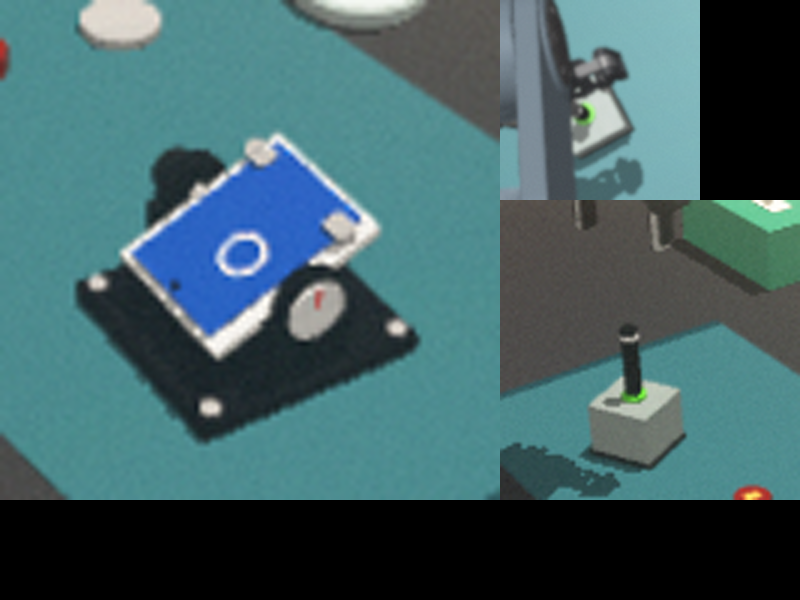

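In the side crop the panel is clear, with its blue corners at about (277,145), (365,225), (213,345) and (130,255) in crop pixels and the ring at (243,254). The probe stands upright. I'll triangulate these points and fit the panel.

Run:
```python
from cell import r
from h import *
from scipy.optimize import least_squares
t=r.calibration("top");s=r.calibration("side")
def tri(a,b):
    e1,v1=ray(t,a);e2,v2=ray(s,b);v1=v1[0];v2=v2[0]
    k=np.linalg.lstsq(np.c_[v1,-v2],e2-e1,rcond=None)[0]
    p,q=e1+k[0]*v1,e2+k[1]*v2
    return (p+q)/2,1e3*np.linalg.norm(p-q)
T=np.array([(143,64),(338,80),(303,332),(110,307),(246,217)])/6.25+[386,238]
S=np.array([(277,145),(365,225),(213,345),(130,255),(243,254)])/5+[309,239]
P=[]
for a,b in zip(T,S):
    p,e=tri(a,b);P.append(p);print(p.round(4),round(e,1))
P=np.array(P);print("edges",np.linalg.norm(P[:4]-np.roll(P[:4],1,0),axis=1))
X=(P[0]+P[1]-P[2]-P[3]);Y=(P[0]+P[3]-P[1]-P[2]);n=np.cross(X,Y);n/=np.linalg.norm(n);print("free n",n,"slope",np.arccos(n[2]))
# bolts of base, z~.012
B=np.array([(67,43),(48,331),(323,357)])/6.25+[386,238];print("bolts",onz(t,B,.014).round(4))
BS=np.array([(97,283),(210,407),(397,327)])/5+[309,239];print("boltsS -x+y,-x-y,+x-y",onz(s,BS,.014).round(4))
# model fit
def model(q):
    x,y,yaw,tilt,x0,L,W,sx,sy=q
    R=Ro.from_euler('ZY',[yaw,-tilt]).as_matrix()  # slopes down to -x
    c=np.array([(x0+L/2,W/2,.008),(x0+L/2,-W/2,.008),(x0-L/2,-W/2,.008),(x0-L/2,W/2,.008),(sx,sy,.008)])
    return c@R.T+[x,y,.054],R
def f(q):
    p,_=model(q)
    return np.r_[(proj(t,p)-T).ravel(),(proj(s,p)-S).ravel(),(q[4])/.003,(q[5]-.096)/.003,(q[6]-.072)/.003]
o=least_squares(f,[.5,-.24,-.08,.3,0,.096,.072,0,0]);p,R=model(o.x)
print(o.x.round(4),"res",o.fun.round(1));print("spot",p[4],"n",R[:,2])
```

```text
[ 0.5517 -0.1999  0.0784] 2.2
[ 0.5447 -0.2722  0.0765] 1.4
[ 0.4552 -0.2634  0.0411] 0.8
[ 0.4648 -0.1898  0.0432] 2.8
[ 0.4961 -0.2389  0.0607] 2.1
edges [0.09433801 0.07267774 0.09665022 0.07424062]
free n [-0.37032181  0.01675074  0.92875248] slope 0.37976310471441377
bolts [[ 0.57   -0.1846  0.014 ]
 [ 0.4588 -0.1718  0.014 ]
 [ 0.4461 -0.2773  0.014 ]]
boltsS -x+y,-x-y,+x-y [[ 0.4578 -0.1695  0.014 ]
 [ 0.4461 -0.274   0.014 ]
 [ 0.5572 -0.2874  0.014 ]]
[ 0.5076 -0.2319 -0.1124  0.3821 -0.001   0.0956  0.0731 -0.0075 -0.008 ] res [-0.1  0.3  0.4  0.5  0.1 -0.4 -0.1  0.9 -0.5  0.1  0.6 -0.2  0.2 -0.5
 -0.2 -0.8  0.3  0.1  0.6  0.4 -0.3 -0.1  0.4]
spot [ 0.49689562 -0.23870129  0.05864119] n [-0.37051777  0.04182142  0.92788337]
```

drive_tool(
  series=[
    [1, -1, 3, -30, 0, 0, 0],
    [1, 0, 0, -30, 0, 0, 0],
    [1, 0, 0, -30, 0, 0, 0],
    [1, 0, 0, -30, 0, 0, 0],
    [1, 0, 0, -23, 0, 0, 0],
    [1, 0, 0, 0, 0, 0, 0],
    [1, 0, 0, 0, 0, 0, 0],
  ],
)

```text
time: 2.95
tcp_pos: [0.4965, 0.2036, 0.1127]
orientation: [-3.141, 0.004, 0.345]
ft_force: [-1.2, -0.4, 0.2]
gripper_width: 1.0
gripper_force: 0.0
```

drive_tool(
  series=[
    [0, 1, 1, 0, 0, 0, 0],
    [0, 0, 0, 0, 0, 0, 0],
    [0, 0, 0, 0, 0, 0, 0],
    [0, 0, 0, 0, 0, 0, 0],
    [0, 0, 0, 0, 0, 0, 0],
    [0, 0, 0, 0, 0, 0, 0],
    [0, 0, 0, 0, 0, 0, 0],
    [0, 0, 0, 0, 0, 0, 0],
  ],
)

```text
time: 3.62
tcp_pos: [0.4986, 0.2073, 0.1139]
orientation: [-3.14, -0.001, 0.346]
ft_force: [-1.1, 4.5, 5.0]
gripper_width: 0.202
gripper_force: 39.1
```

drive_tool(
  series=[
    [0, 0, 0, 0, 0, 0, 0],
    [0, 0, 0, 0, 0, 0, 0],
    [0, 0, 0, 0, 0, 0, 0],
  ],
)

```text
time: 3.87
tcp_pos: [0.4986, 0.2073, 0.1139]
orientation: [-3.14, -0.001, 0.346]
ft_force: [-2.0, 5.7, 4.8]
gripper_width: 0.197
gripper_force: 39.1
```

drive_tool(
  series=[
    [0, 0, 0, 15, 0, 0, 0],
    [0, 0, 0, 20, 0, 0, 0],
    [0, 0, 0, 20, 0, 0, 0],
    [0, 0, 0, 20, 0, 0, 0],
    [0, 0, 0, 0, 0, 0, 0],
    [0, 0, 0, 0, 0, 0, 0],
  ],
)

```text
time: 4.37
tcp_pos: [0.4991, 0.206, 0.1888]
orientation: [3.14, -0.002, 0.347]
ft_force: [0.1, -0.3, -1.6]
gripper_width: 0.197
gripper_force: 39.2
```

Run:
```python
from cell import r
from h import *
o=r.observe();print(o['tcp_pos'],o['orientation'],o['ft_force'],o['ft_torque'])
t=r.read_camera("top")[:,:,::-1];s=r.read_camera("side")[:,:,::-1]
p=proj(r.calibration("side"),[.5,.207,.12])[0].astype(int);q=proj(r.calibration("top"),[.5,.207,.12])[0].astype(int);print(p,q)
def cr(i,u,v,w,h,k): return cv2.resize(i[v-h:v+h,u-w:u+w],None,fx=k,fy=k,interpolation=cv2.INTER_CUBIC)
cv2.imwrite("pics/crop2.png",np.hstack([cr(s,p[0],p[1],40,50,5),cr(t,q[0],q[1],40,50,5)]))
```

```text
[0.49908698 0.20601331 0.18876357] [ 3.14047740e+00 -1.77577239e-03  3.47261263e-01] [ 0.11632024 -0.27174884 -1.60298988] [-0.03185896  0.02138363 -0.01070954]
[264 198] [226 273]
```

View pics/crop2.png

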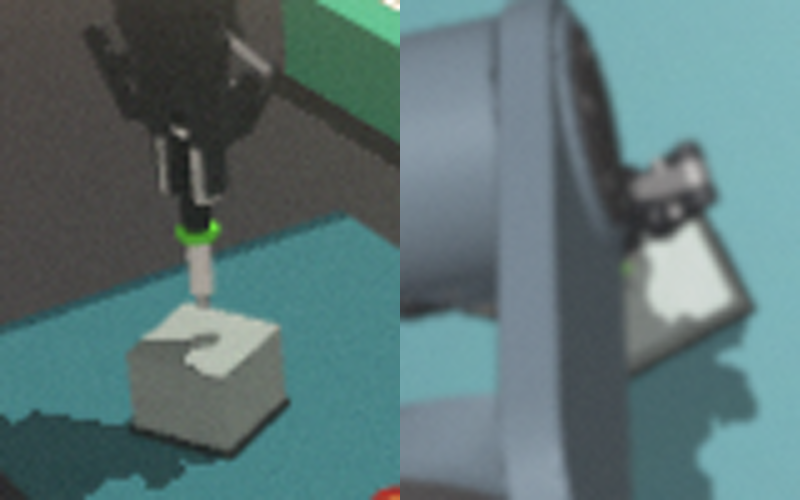

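The probe is held cleanly and clear of the block: in crop pixels the collar is at (197,232) and the nose end at (203,306). Next I'll check its lean and its height in the grip.

Run:
```python
from cell import r
from h import *
s=r.calibration("side")
x,y,z=.4991,.2060,.1888
for tz in(.104,.106):
  print(tz,[((proj(s,[x,y,z-tz+h])[0]-[224,148])*5).round(1) for h in(0,.012,.053)])
```

```text
0.104 [array([205.5, 305. ]), array([204. , 288.1]), array([198.9, 229.1])]
0.106 [array([205.8, 307.8]), array([204.3, 290.9]), array([199.1, 232. ])]
```

drive_tool(
  series=[
    [0, 20, -31, 0, 0, 0, 0],
    [0, 20, -31, 0, 0, 0, 0],
    [0, 20, -31, 0, 0, 0, 0],
    [0, 20, -31, 0, 0, 0, 0],
    [0, 20, -31, 0, 0, 0, 0],
    [0, 23, -33, 0, 0, 0, 0],
    [0, 0, 0, 0, 0, 0, 0],
    [0, 0, 0, 0, 0, 0, 0],
  ],
)

```text
time: 5.13
tcp_pos: [0.622, 0.0157, 0.1862]
orientation: [-3.141, 0.002, 0.343]
ft_force: [-0.5, 0.6, -2.3]
gripper_width: 0.199
gripper_force: 39.4
```

drive_tool(
  series=[
    [0, 0, 0, -25, 0, 0, 0],
    [0, 0, 0, -25, 0, 0, 0],
    [0, 0, 0, -15, 0, 0, 0],
    [0, 0, 0, -3, 0, 0, 0],
    [0, 0, 0, 0, 0, 0, 0],
    [0, 0, 0, 0, 0, 0, 0],
  ],
)

```text
time: 5.63
tcp_pos: [0.6213, 0.019, 0.1202]
orientation: [-3.141, 0.001, 0.348]
ft_force: [0.7, -0.1, -1.2]
gripper_width: 0.202
gripper_force: 39.4
```

drive_tool(
  series=[
    [0, 0, 0, -3, 0, 0, 0],
    [0, 0, 0, -3, 0, 0, 0],
    [0, 0, 0, -2, 0, 0, 0],
    [0, 0, 0, -2, 0, 0, 0],
    [0, 0, 0, 0, 0, 0, 0],
    [0, 0, 0, 0, 0, 0, 0],
  ],
)

```text
time: 6.13
tcp_pos: [0.6219, 0.0182, 0.1106]
orientation: [3.141, -0.001, 0.347]
ft_force: [-0.4, -0.4, -1.0]
gripper_width: 0.197
gripper_force: 39.4
```

Run:
```python
from cell import r
from h import *
f=[]
for i in range(8):
    o=r.observe();f.append(np.r_[o['ft_force'],o['tcp_pos'][2]]); s=r.read_camera("side")[:,:,::-1]
print(np.mean(f,0).round(4),np.std(f,0).round(4),o['time'])
p=proj(r.calibration("side"),[.6213,.019,.05])[0].astype(int);print(p)
cv2.imwrite("pics/crop3.png",cv2.resize(s[p[1]-40:p[1]+40,p[0]-40:p[0]+40],None,fx=7,fy=7,interpolation=cv2.INTER_CUBIC))
```

```text
[ 0.1613 -0.0015 -0.2143  0.1105] [4.851e-01 4.425e-01 5.136e-01 1.000e-04] 6.4833
[333 231]
```

View pics/crop3.png

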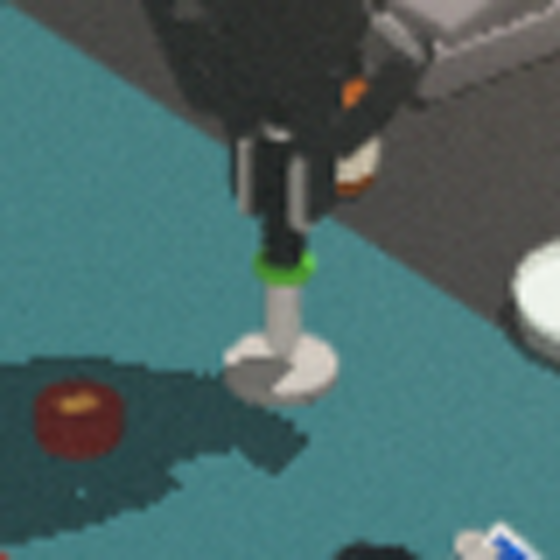

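The nose is on the plate near its centre (crop pixel 285,355). The load has dropped by about 1.1 N, which means roughly 1.5 mm of nose travel. I'll press 2 mm more and hold.

drive_tool(
  series=[
    [0, 0, 0, -1, 0, 0, 0],
    [0, 0, 0, -1, 0, 0, 0],
    [0, 0, 0, 0, 0, 0, 0],
    [0, 0, 0, 0, 0, 0, 0],
    [0, 0, 0, 0, 0, 0, 0],
    [0, 0, 0, 0, 0, 0, 0],
    [0, 0, 0, 0, 0, 0, 0],
    [0, 0, 0, 0, 0, 0, 0],
  ],
)

```text
time: 7.2
tcp_pos: [0.6218, 0.0182, 0.1084]
orientation: [3.141, -0.0, 0.347]
ft_force: [1.4, 0.9, 1.1]
gripper_width: 0.197
gripper_force: 39.4
```

Run:
```python
from cell import r
import numpy as np
f=[]
for i in range(16):
    o=r.observe();f.append(np.r_[o['ft_force'],o['tcp_pos']]); r.read_camera("side")
print(np.mean(f,0).round(4),o['time'],o['orientation'])
```

```text
[0.6638 0.1687 1.1896 0.6217 0.0182 0.1084] 7.95 [ 3.14148425e+00 -2.16383788e-04  3.46787167e-01]
```

drive_tool(
  series=[
    [0, 0, 0, 10, 0, 0, 0],
    [0, 0, 0, 30, 0, 0, 0],
    [0, 0, 0, 35, 0, 0, 0],
    [0, 0, 0, 25, 0, 0, 0],
    [0, -19, -28, 0, 0, 0, 0],
    [0, -19, -28, 0, 0, 0, 0],
    [0, -19, -28, 0, 0, 0, 0],
    [0, -19, -28, 0, 0, 0, 0],
  ],
)

```text
time: 8.67
tcp_pos: [0.5438, -0.0941, 0.2087]
orientation: [-3.141, 0.001, 0.348]
ft_force: [0.7, 0.0, -1.5]
gripper_width: 0.202
gripper_force: 39.4
```

drive_tool(
  series=[
    [0, -19, -28, 0, 0, 0, 0],
    [0, -19, -28, 0, 0, 0, 0],
    [0, -19, -28, 0, 0, 0, 0],
    [0, -19, -28, 0, 0, 0, 0],
    [0, -19, -28, 0, 0, 0, 0],
    [0, 0, 0, 0, 0, 0, 0],
    [0, 0, 0, 0, 0, 0, 0],
  ],
)

```text
time: 9.25
tcp_pos: [0.4492, -0.2348, 0.2085]
orientation: [-3.14, 0.001, 0.343]
ft_force: [0.4, 0.0, -0.4]
gripper_width: 0.203
gripper_force: 39.4
```

drive_tool(
  series=[
    [0, 0, 0, 0, -0.6, -5.4, 0],
    [0, 0, 0, 0, -0.6, -5.4, 0],
    [0, 0, 0, 0, -0.6, -5.5, 0],
    [0, 0, 0, 0, -0.6, -5.5, 0],
    [0, 0, 0, 0, 0, 0, 0],
    [0, 0, 0, 0, 0, 0, 0],
  ],
)

```text
time: 9.75
tcp_pos: [0.4504, -0.2318, 0.208]
orientation: [2.978, -0.329, 0.375]
ft_force: [-0.5, 0.8, -0.4]
gripper_width: 0.199
gripper_force: 39.5
```

```bash
cat > goal.py <<'E'
from cell import r
from h import *
n=np.array([-.3705,.040,.928]);n/=np.linalg.norm(n);spot=np.array([.4966,-.2388,.0594])
def report(h):
    o=r.observe();z=-Ro.from_euler('xyz',o['orientation']).as_matrix()[:,2];p=o['tcp_pos']
    print("pen axis",z.round(4),"err",np.arccos(z@n).round(4),"rotvec deg",np.degrees(np.cross(z,n)).round(2))
    tip=p-.1039*z;d=tip-spot;print("tcp",p.round(4),"tip",tip.round(4),"height mm",1e3*d@n,"lateral mm",1e3*(d-(d@n)*n))
    print("move to hover",h,"mm:",(1e3*(spot+(.1039+h/1e3)*n-p)).round(1),"F",o['ft_force'].round(2),"t",o['time'])
E
python3 -c "from goal import *;report(20)"
```

```text
pen axis [-0.3562  0.0345  0.9338] err 0.0164 rotvec deg [-0.3  -0.88 -0.08]
tcp [ 0.4504 -0.2318  0.208 ] tip [ 0.4874 -0.2354  0.111 ] height mm 51.367780150553386 lateral mm [9.86984898 1.33320134 3.88302909]
move to hover 20 mm: [  0.3  -2.  -33.6] F [-0.52  0.78 -0.42] t 9.75
```

drive_tool(
  series=[
    [0, 0, -1, -15, -0.3, -0.9, 0],
    [0, 0, -1, -18, 0, 0, 0],
    [0, 0, 0, -5, 0, 0, 0],
    [0, 2, 0, -5, 0, 0, 0],
    [0, 0, 0, 0, 0, 0, 0],
    [0, 0, 0, 0, 0, 0, 0],
    [0, 0, 0, 0, 0, 0, 0],
  ],
)

```text
time: 10.33
tcp_pos: [0.4537, -0.2354, 0.1658]
orientation: [2.962, -0.344, 0.381]
ft_force: [-0.1, 0.0, -1.1]
gripper_width: 0.2
gripper_force: 39.4
```

Run:
```python
from goal import *
report(8)
t=r.read_camera("top")[:,:,::-1];s=r.read_camera("side")[:,:,::-1]
def cr(i,p,w,h,k): u,v=p;return cv2.resize(i[v-h:v+h,u-w:u+w],None,fx=k,fy=k,interpolation=cv2.INTER_CUBIC)
p=proj(r.calibration("side"),spot+.03*n)[0].astype(int);q=proj(r.calibration("top"),spot)[0].astype(int);print(p,q)
cv2.imwrite("pics/side4.png",s);cv2.imwrite("pics/crop4.png",np.hstack([cr(s,p,30,30,10),cr(t,q,20,60,5)]))
o=r.observe();z=-Ro.from_euler('xyz',o['orientation']).as_matrix()[:,2]
tip=o['tcp_pos']-.1039*z
for P in(tip,tip+.012*z,tip+.053*z,spot):print(((proj(r.calibration("side"),P)[0]-p+30)*10).round(1))
```

```text
pen axis [-0.3742  0.0424  0.9264] err 0.0047 rotvec deg [0.13 0.23 0.04]
tcp [ 0.4537 -0.2354  0.1658] tip [ 0.4926 -0.2398  0.0696] height mm 10.880020221374641 lateral mm [ 0.04714172 -1.446562    0.08117294]
move to hover 8 mm: [ 1.4  1.1 -2.6] F [-0.11  0.03 -1.1 ] t 10.3333
[354 282] [424 272]
[332.2 357.2]
[318.5 328. ]
[269.9 224.9]
[341.2 380.3]
```

View pics/crop4.png

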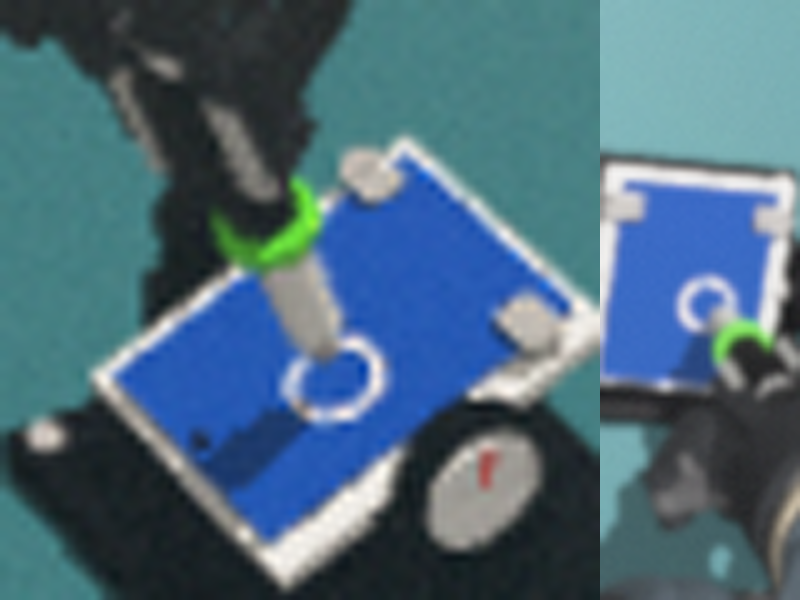

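The probe lines up with the panel normal. In the side crop the tip is at (325,358) and the ring's centre at (335,378). Both sit about 0.6 px from where I predicted them, so the aim is consistent, and I'll close in along the normal.

drive_tool(
  series=[
    [0, 1.6, 1.4, -4, 0, 0, 0],
    [0, 1.6, -0.2, -4, 0, 0, 0],
    [0, 0, 0, 0, 0, 0, 0],
    [0, 0, 0, 0, 0, 0, 0],
  ],
)

```text
time: 10.77
tcp_pos: [0.4562, -0.2339, 0.1569]
orientation: [2.964, -0.343, 0.379]
ft_force: [-0.6, 0.2, -0.4]
gripper_width: 0.2
gripper_force: 39.4
```

```bash
cat >> goal.py <<'E'
def force():
    f=[]
    for i in range(12): f.append(r.observe()['ft_force']);last=r.read_camera("top")
    f=np.mean(f,0);print("F",f.round(2),"along n, weight off:",((f+[0,0,1.28])@n).round(2));return last
E
python3 -c "
from goal import *
report(-3.5);force()"
```

```text
pen axis [-0.373   0.0413  0.9269] err 0.003 rotvec deg [0.07 0.15 0.02]
tcp [ 0.4562 -0.2339  0.1569] tip [ 0.4949 -0.2382  0.0606] height mm 1.7301590784745438 lateral mm [-1.04762047  0.55544558 -0.44219958]
move to hover -3.5 mm: [ 3.2 -0.9 -4.3] F [-0.57  0.21 -0.36] t 10.7667
F [-0.   -0.17 -1.13] along n, weight off: 0.13
```

drive_tool(
  series=[
    [0, 1.3, -0.3, -1.5, 0, 0, 0],
    [0, 1.0, -0.3, -1.5, 0, 0, 0],
    [0, 0, 0, 0, 0, 0, 0],
    [0, 0, 0, 0, 0, 0, 0],
  ],
)

```text
time: 11.7
tcp_pos: [0.4586, -0.2347, 0.1541]
orientation: [2.964, -0.343, 0.379]
ft_force: [-0.3, 0.3, -0.8]
gripper_width: 0.197
gripper_force: 39.4
```

```bash
python3 -c "
from goal import *
report(-3.5);force()"
```

```text
pen axis [-0.3734  0.0418  0.9267] err 0.0036 rotvec deg [0.1  0.18 0.03]
tcp [ 0.4586 -0.2347  0.1541] tip [ 0.4974 -0.239   0.0578] height mm -1.8023543326312952 lateral mm [ 0.13502195 -0.15989667  0.06079903]
move to hover -3.5 mm: [ 0.8 -0.1 -1.5] F [-0.29  0.25 -0.82] t 11.7
F [ 0.02 -0.12 -1.03] along n, weight off: 0.22
```

drive_tool(
  series=[
    [0, 0.4, 0, -1, 0, 0, 0],
    [0, 0.4, -0.1, -1, 0, 0, 0],
    [0, 0, 0, 0, 0, 0, 0],
    [0, 0, 0, 0, 0, 0, 0],
  ],
)

```text
time: 12.63
tcp_pos: [0.4593, -0.2347, 0.1522]
orientation: [2.964, -0.343, 0.38]
ft_force: [-1.0, 0.4, 1.4]
gripper_width: 0.202
gripper_force: 39.4
```

```bash
python3 -c "
from goal import *
report(-3.5);force()"
```

```text
pen axis [-0.3734  0.0417  0.9267] err 0.0036 rotvec deg [0.09 0.18 0.03]
tcp [ 0.4593 -0.2347  0.1522] tip [ 0.4981 -0.239   0.0559] height mm -3.8413635586672963 lateral mm [ 0.08290688 -0.06758326  0.03601329]
move to hover -3.5 mm: [ 0.1 -0.1  0.4] F [-1.    0.38  1.42] t 12.6333
F [-0.55  0.17  0.27] along n, weight off: 1.65
```

drive_tool(
  series=[
    [0, 0.4, 0, -1, 0, 0, 0],
    [0, 0, 0, 0, 0, 0, 0],
    [0, 0, 0, 0, 0, 0, 0],
  ],
)

```text
time: 13.48
tcp_pos: [0.4597, -0.2347, 0.1512]
orientation: [2.963, -0.343, 0.38]
ft_force: [-0.4, 1.3, 0.6]
gripper_width: 0.196
gripper_force: 39.5
```

Run:
```python
from goal import *
t=force();report(-5);s=r.read_camera("side")[:,:,::-1]
def cr(i,p,w,h,k): u,v=p;return cv2.resize(i[v-h:v+h,u-w:u+w],None,fx=k,fy=k,interpolation=cv2.INTER_CUBIC)
cv2.imwrite("pics/crop5.png",np.hstack([cr(s,(354,290),20,30,10),cr(t[:,:,::-1],(424,272),20,30,10)]))
```

```text
F [-0.81  0.33  0.79] along n, weight off: 2.24
pen axis [-0.3734  0.0418  0.9267] err 0.0037 rotvec deg [0.1  0.18 0.03]
tcp [ 0.4597 -0.2347  0.1512] tip [ 0.4985 -0.2391  0.0549] height mm -4.87106110681549 lateral mm [ 0.11683914 -0.0739624   0.04983556]
move to hover -5 mm: [ 0.2 -0.1 -0. ] F [-0.76  0.87  1.28] t 14.0833
```

View pics/crop5.png

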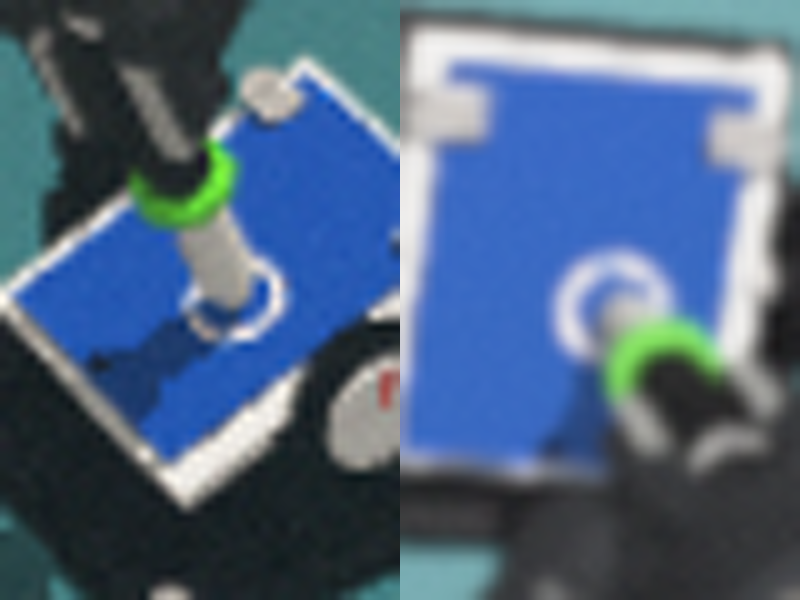

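The nose end is near the ring's centre in both views: about (237,303) against the ring at (236,297) in the side crop, and about (622,308) against (617,310) in the top crop. It presses with 2.2 N, about 3.2 mm of nose travel, and the axis is square to within 0.01 rad. I'm handing it in.

```bash
python3 -c "
from cell import r
print(r.sign_off())"
```

```text
the job is handed in; nothing more can be done
None
```

I zeroed the probe on the steel plate (about 2.5 N for over a second), then handed in the job with it held inside the white ring, square to the blue panel at about 2.2 N with the nose roughly 3 mm in; the judge's result was not shown.

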